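Undo the swing bolt of the yellow pressure vessel

ROBOT

A 6-joint arm with a two-finger parallel gripper is mounted at the origin on the work surface. World frame = base frame: x ahead of the robot, y to its left, z up, the work surface at z = 0. Lengths are in m, angles in rad, forces in N, time in s.
With the tool pointing down it reaches from about 0.35 to 0.975 m from the base axis. Payload 4.9 kg.
Tool frame: the origin (TCP) lies at the very end of the fingers, on their centre line; the grasp point (between the pads) lies 19 mm behind it; x points along the fingers, y is the direction in which the jaws open and shut, and the axes are right-handed (so a half turn about x gives the same grasp; the last joint's range is limited). The gripper opens to 85 mm and grips with 20 to 120 N. Pads are 22 mm wide; open, the fingers measure 114 mm over their backs; the gripper's body (76 mm by 85 mm) begins 54 mm behind the grasp point. The pads swing forward as they close: fully open they stand 13 mm farther back than shut.
Start: joints at [-1.417, 0.053, 1.613, -0, 1.476, -0.119], TCP at [0.168, -0.602, 0.231] pointing down, gripper open.
Joint ranges: [-3.01, 3.01], [-1.01, 2.22], [0.06, 2.58], [-1.02, 4.17], [0.09, 2.62], [-3.14, 3.14]. Speed limits (rad/s): [2.57, 2.57, 3.14, 3.14, 3.14, 3.14].

INTERFACE

Orientations are given as a rotation vector (axis times angle).
In Python, from station import ctrl gives the robot as it stands. The module is installed in compiled form; this text tells all that it offers.
- The arm moves only by the shell command python3 -m handwheel 'ROWS' [FORCE]. ROWS is JSON, one flat list of numbers, 7 for each row, row after row: the opening, from 0 (shut) to 1 (fully open), then the shift along the tool's x, y, z in m, then the turn, a rotation vector about the tool's x, y, z in degrees. A call has 1 to 12 rows; each row is the pose to reach, as a shift and turn from the pose commanded when the call began, along the tool's axes at that moment; what a row does not reach only later rows make up. A row lasts 1/12 s, in which the tool goes at most 41.7 mm and 7.16 degrees, less where a joint would pass 70% of its speed; a pose out of reach is approached as far as the arm can. A call with a gripper value outside its range is refused whole. The fingers move at their own pace and stop on an object; FORCE is the grip in N (left out, the last holds). Time passes only in rows, so rows that repeat a pose let the fingers close. It gives the time, the measured TCP pose, the force and the opening at its end, in the units of the state.
- ctrl.get_obs(): the state, without advancing time (a new reading comes with each control period).
- ctrl.get_image(name): name is "side" or "top"; returns (picture, depth): 400x640x3 uint8, blue, green, red; 400x640 float32, m along the optical axis (not along the pixel's ray), 0 where there is no reading.
- ctrl.camera_params(name): a dict with "fov_y" (degrees; the focal length in pixels is half the picture's height over the tangent of half this angle, whatever the lens; pixels are square), "cx", "cy" (the principal point, pixels), "dist_coeffs" ([k1, k2, p1, p2, k3] as OpenCV has them; the pictures are not rectified), "R" (3x3) and "t" (3): a world point X has camera coordinates R X + t. Camera axes: x right, y down, z forward; pixel columns grow to the right and rows downward; lengths in m; the calibration is good to about 2 mm. A picture is of the moment at which its call begins. camera_params takes no time and is no camera call.
- ctrl.finish_job(): hands the job in, once; it reports no verdict.
The state is a dict: "t": time; "q": joint angles; "dq": joint speeds; "effort": joint torques, N m; "tool_pos": TCP position; "tool_rot": TCP orientation; "contact_force": force on the tool from outside, world axes, zero at the start; "wrist_torque": the same for the moment, N m; "opening": finger opening in m.
Only numpy, scipy, OpenCV 4.12 (cv2) and the standard library are available. Lean on these libraries where they do the work, as an engineer would, in place of code of your own. Each camera call takes 0.05 s, during which the arm holds its last target.

TASK

The yellow-lidded pressure vessel has to be unfastened so that its lid can be opened. Loosen its wing nut about a quarter turn (anticlockwise seen from above), then swing the eyebolt outward, right out of the slotted lug, and leave it hanging down. Do not touch the red-lidded vessel.

Things in the scene. Friction and masses are not known exactly. Their poses are not given: they have to be found in the camera images.
- eye_pin (a point): Fixed point on the hinge pin of the yellow vessel's eyebolt, 75 mm above the table, 82 mm from the axis of the vessel (steel pot fixed to the table, 130 mm wide; flat lid top at 112 mm, vent in its middle up to 128 mm). x: level, outward from the vessel; z up. Above it the lid's yellow fork, 12 mm slot, reaches 16 mm outward; 3 mm toes on its ends (top at 115 mm) catch the washer of a tight nut.
- wing_nut (a joint): Turn of the yellow vessel's black wing nut, rad, + anticlockwise from above; starts 0 to 0.25, stops at 2.1, takes 0.1 N m, stays. On the bolt's axis: above the pin while upright. Wings: one bar 10 mm thick, 40 to 50 mm long, at 0 level and square to the outward direction, 50 to 77 mm above the pin; below it a 19 mm hub, 24 mm brass washer. Rises 6 mm per rad; clears the toes at 1.1.
- swing_bolt (a joint): Swing of the yellow vessel's eyebolt about the pin, rad: 0 upright in the slot, + leaning outward from the vessel, stops at 1.9 (hanging just below level). The toes block it while the nut is tight. 8 mm round steel bolt, 100 g with its nut; when free, about 0.5 N at the nut moves it, and leaned out beyond about 30 degrees it falls outward by its own weight.
- red_vessel: The other pressure vessel, the same but with a red lid and fork; not to be touched. Fixed to the table. Origin at the centre of its underside, x axis outward to its own swing bolt (nut 82 mm from its axis, top 152 mm above the table).

How it is judged:
By the outcome, as a careful person would: the job done as asked, in the order asked, and still so for the second after the job is handed in, with the robot touching nothing.
It also fails if it takes over 42 s, if anything falls off the work surface, if the arm or the gripper's body presses on something with over 40 N, if the wrist force passes 120 N, or if a joint passes its speed limit or range.

## Working session

There is one attempt and no reset: what is moved stays moved. The work goes in short steps, Python scripts to look and compute and a shell command to move; the robot and the scene stay as the last step left them, time stands still between calls to the robot, and variables do not carry over. Pictures are saved under pics/ and viewed, and the job is handed in when it is done.

```bash
mkdir -p pics; ls
cat > h.py <<'E'
import numpy as np, cv2
from station import ctrl
def grab(n,tag):
    im,d=ctrl.get_image(n); cv2.imwrite(f'pics/{tag}.png',im); np.savez(f'pics/{tag}.npz',im=im,d=d); return im,d
def K(n):
    p=ctrl.camera_params(n); f=200/np.tan(np.radians(p['fov_y'])/2)
    return np.array([[f,0,p['cx']],[0,f,p['cy']],[0,0,1.]]),np.array(p['dist_coeffs'],float),np.array(p['R']),np.array(p['t'])
def ray(n,uv):
    k,D,R,t=K(n); q=cv2.undistortPoints(np.array(uv,float).reshape(-1,1,2),k,D).reshape(-1,2)
    d=np.c_[q,np.ones(len(q))]; return -R.T@t,d@R
def onz(n,uv,z):
    o,d=ray(n,uv); return o+d*((z-o[2])/d[:,2])[:,None]
def ondepth(n,uv,dep):
    o,d=ray(n,uv); return o+d*np.array(dep)[:,None]
def proj(n,X):
    k,D,R,t=K(n); return cv2.projectPoints(np.array(X,float).reshape(-1,3),cv2.Rodrigues(R)[0],t,k,D)[0].reshape(-1,2)
E
python3 - <<'E'
from h import *
for n in('side','top'):
    grab(n,n+'0'); k,D,R,t=K(n); print(n,k[0,0],D,-R.T@t,R[2])
o=ctrl.get_obs(); print(o)
E
```

```text
pics
side 492.1002711809639 [0.00929611 0.         0.         0.         0.        ] [0.43446901 0.57014316 0.74826949] [ 0.062999   -0.64880077 -0.75834602]
top 499.55983951718054 [-0.05838928  0.          0.          0.          0.        ] [ 4.28519052e-01 -5.12803895e-04  8.76148257e-01] [ 0.05106728  0.02012082 -0.99849251]
{'t': 0.1, 'q': array([-1.41699388e+00,  5.32975438e-02,  1.61415687e+00, -4.10237842e-06,
        1.47600434e+00, -1.19014422e-01]), 'dq': array([-0.0003206 , -0.00308405, -0.00077734,  0.0006609 , -0.00163261,
       -0.00029027]), 'effort': array([-1.17593136e-04, -3.94906318e+01, -3.71361029e+01, -1.52594430e-04,
        3.97142605e-03, -7.64520223e-06]), 'tool_pos': array([ 0.1683067 , -0.60132527,  0.2301817 ]), 'tool_rot': array([ 2.07625328,  0.28694902, -2.07632986]), 'contact_force': array([ 0.16184978, -0.9720142 , -0.37112998]), 'wrist_torque': array([-0.00951604,  0.0602845 ,  0.00234997]), 'opening': 0.0851836780119054}
```

View pics/side0.png

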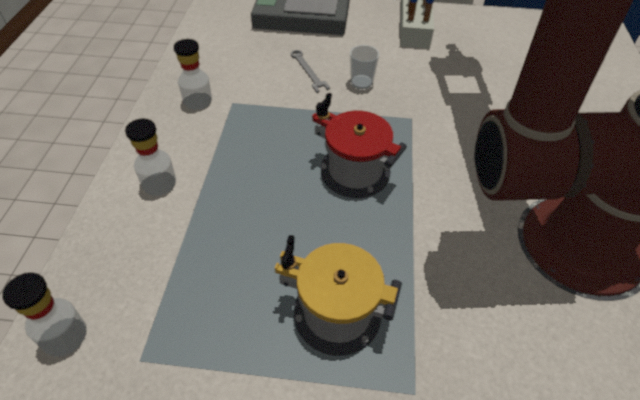

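View pics/top0.png

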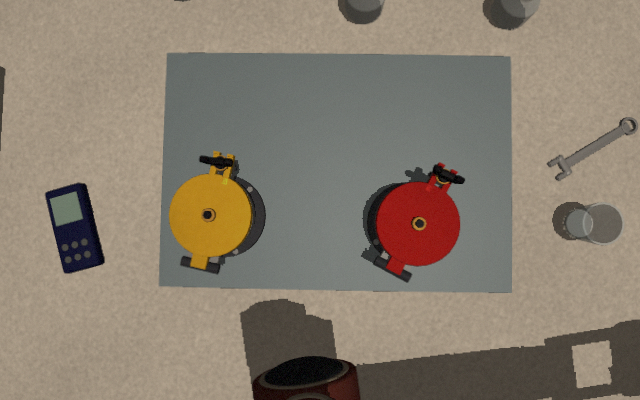

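The top view shows the yellow lid at about (210,215), its vent at (208,214) and its nut bar at about (216,160). The red lid is at (419,223). Side view: yellow nut at (289,252), red at (323,105). Next I measure them.

```bash
cat > m.py <<'E'
from h import *
a=np.load('pics/top0.npz'); im,d=a['im'],a['d']; hsv=cv2.cvtColor(im,cv2.COLOR_BGR2HSV)
b=np.load('pics/side0.npz'); im2,d2=b['im'],b['d']
def pts(n,d,m):
    v,u=np.nonzero(m&(d>0)); return ondepth(n,np.c_[u,v],d[v,u]),np.c_[u,v]
for nm,lo,hi in(('Y',(18,120,90),(35,255,255)),('R',(0,150,80),(8,255,255))):
    m=cv2.inRange(hsv,lo,hi)>0
    P,uv=pts('top',d,m); s=abs(P[:,2]-.112)<.005
    # lid circle
    q=uv[s].astype(np.int32); mm=np.zeros(m.shape,np.uint8); mm[q[:,1],q[:,0]]=255
    mm=cv2.morphologyEx(mm,cv2.MORPH_OPEN,np.ones((25,25),np.uint8)); c=max(cv2.findContours(mm,0,2)[0],key=cv2.contourArea)
    (cu,cv_),r=cv2.minEnclosingCircle(c); C=onz('top',[[cu,cv_]],.112)[0]; print(nm,'lid px',cu,cv_,r,C,'r',r/499.6*(.876-.112))
    lid=P[s]; print(' median z',np.median(lid[:,2]))
    for n,dd in(('top',d),('side',d2)):
        A,uv=pts(n,dd,np.ones(m.shape,bool)); rr=np.hypot(A[:,0]-C[0],A[:,1]-C[1]); k=(A[:,2]>.122)&(A[:,2]<.17)&(rr>.05)&(rr<.12)
        B=A[k]; c0=B.mean(0); w=np.linalg.eigh(np.cov((B[:,:2]-c0[:2]).T)); e=w[1][:,1]; pr=(B[:,:2]-c0[:2])@e
        print(' ',n,'nut n',k.sum(),c0,'zmax',B[:,2].max(),'barang',np.degrees(np.arctan2(e[1],e[0])),'len',np.ptp(pr),'mid',c0[:2]+e*(pr.max()+pr.min())/2,'rad',np.hypot(*(c0-C)[:2]),'dir',np.degrees(np.arctan2(*(c0-C)[1::-1])), uv[k].min(0),uv[k].max(0))
E
python3 m.py
```

```text
Y lid px 231.5 223.5 24.052125930786133 [0.42239909 0.15848074 0.112     ] r 0.036781073280865904
 median z 0.1113256340357317
  top nut n 293 [0.51478921 0.17700101 0.14433589] zmax 0.15666161381844723 barang 84.64694184643844 len 0.049632380374211985 mid [0.5147982  0.17709688] rad 0.09422810243708181 dir 11.335122316402131 [199 155] [232 168]
  side nut n 320 [0.51549459 0.1809067  0.14504771] zmax 0.1569364397703682 barang 86.13540005829972 len 0.05068858801257281 mid [0.51530773 0.17814055] rad 0.09575852977815219 dir 13.544047240359877 [280 235] [338 282]
R lid px 427.0 245.0 18.43918800354004 [ 0.39450981 -0.14106047  0.112     ] r 0.02819763737931263
 median z 0.11133642622080131
  top nut n 313 [ 0.49852793 -0.16423122  0.14374564] zmax 0.1550562761655102 barang 64.32088336747262 len 0.048229788350058415 mid [ 0.4986675  -0.16394094] rad 0.10656759683188771 dir -12.557996671465812 [433 165] [464 183]
  side nut n 225 [ 0.50063257 -0.16004053  0.14165202] zmax 0.15537165400186703 barang 64.06168773072301 len 0.048019131418776756 mid [ 0.49978583 -0.16178134] rad 0.10780669255339224 dir -10.140140929261488 [316  93] [331 115]
```

```bash
cat > m2.py <<'E'
from h import *
from scipy.optimize import least_squares
a=np.load('pics/top0.npz'); im,d=a['im'],a['d']; hsv=cv2.cvtColor(im,cv2.COLOR_BGR2HSV)
for nm,lo,hi in(('Y',(18,120,60),(35,255,255)),('R',(0,150,60),(8,255,255))):
    m=cv2.inRange(hsv,lo,hi); m=cv2.morphologyEx(m,cv2.MORPH_CLOSE,np.ones((13,13),np.uint8)); m=cv2.morphologyEx(m,cv2.MORPH_OPEN,cv2.getStructuringElement(cv2.MORPH_ELLIPSE,(41,41)))
    c=max(cv2.findContours(m,0,1)[0],key=cv2.contourArea).reshape(-1,2); W=onz('top',c,.112)[:,:2]
    f=least_squares(lambda p:np.hypot(*(W-p[:2]).T)-p[2],[*W.mean(0),.06],loss='soft_l1',f_scale=.001).x
    print(nm,f)
for v in([208,214],[419,223]): print('vent',onz('top',[v],.128))
N=np.array([.515,.1775])
E
python3 m2.py
```

```text
Y [0.43527607 0.19218677 0.06442401]
R [ 0.42736403 -0.12624355  0.06352861]
vent [[0.43621301 0.19126207 0.128     ]]
vent [[ 0.42781111 -0.12591466  0.128     ]]
```

Run:
```python
import cv2
a=cv2.imread('pics/top0.png')[130:290,150:280]; b=cv2.imread('pics/side0.png')[220:360,250:420]
cv2.imwrite('pics/topz.png',cv2.resize(a,None,fx=3.7,fy=3.7,interpolation=2)); cv2.imwrite('pics/sidez.png',cv2.resize(b,None,fx=4,fy=4,interpolation=2))
```

```text
(no output)
```

View pics/topz.png

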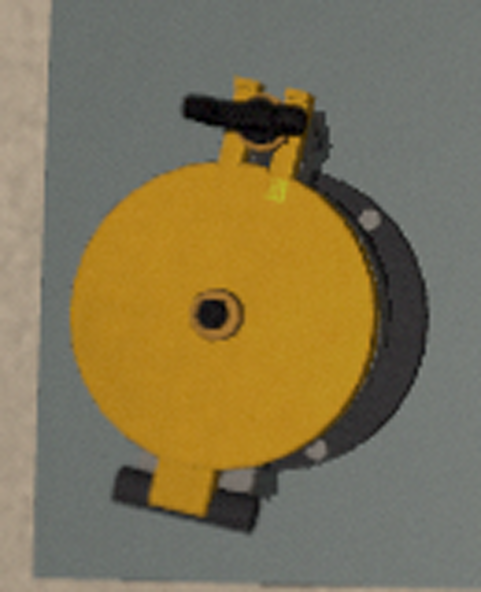

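View pics/sidez.png

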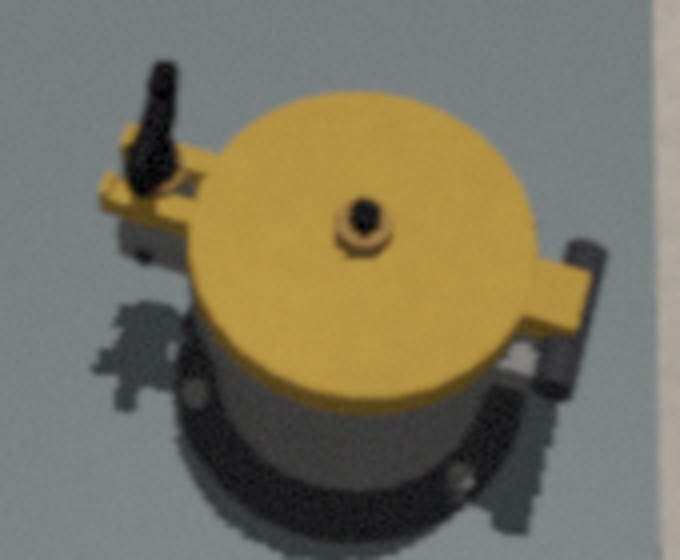

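Pot axis is at about (0.436,0.192) by both the lid fit (radius 64 mm) and the vent. The nut is about 81 mm from it (82 given), so this is consistent. The zoomed view shows the bar turned slightly anticlockwise. Next I work out the target pose and the moves.

```bash
cat > t.py <<'E'
from h import *
from scipy.spatial.transform import Rotation as Ro
C=np.array([.4357,.1917]); a=np.load('pics/top0.npz'); d=a['d']
v,u=np.mgrid[150:175,190:240]; v=v.ravel();u=u.ravel();k=d[v,u]>0;P=ondepth('top',np.c_[u,v][k],d[v,u][k])
B=P[(P[:,2]>.135)]; print('z pct',np.percentile(B[:,2],[5,25,50,75,95]))
im=a['im']; g=im.max(2); m=np.zeros_like(g); m[150:172,195:236]=(g[150:172,195:236]<45)*255
c=max(cv2.findContours(m,0,2)[0],key=cv2.contourArea); r=cv2.minAreaRect(c); bp=cv2.boxPoints(r)
W=onz('top',bp,.150); print('black box px',r); print('ctr',onz('top',[r[0]],.150)); e=W[1]-W[0],W[2]-W[1]
for x in e: print(np.hypot(*x[:2]),np.degrees(np.arctan2(x[1],x[0]))%180)
# fork yellow points z>.1 beyond r .07
hsv=cv2.cvtColor(im,cv2.COLOR_BGR2HSV); m=cv2.inRange(hsv,(18,120,60),(35,255,255))
v,u=np.nonzero(m); Q=onz('top',np.c_[u,v],.112)[:,:2]-C; rr=np.hypot(*Q.T); f=Q[(rr>.068)&(Q[:,0]>0)]
# rear bracket
h=Q[(rr>.068)&(Q[:,0]<0)]
print('fork mean',f.mean(0),np.degrees(np.arctan2(f.mean(0)[1],f.mean(0)[0])),len(f),'rmax',rr[(Q[:,0]>0)].max(),'rear',np.degrees(np.arctan2(-h.mean(0)[1],-h.mean(0)[0])))
o=ctrl.get_obs(); R=Ro.from_rotvec(o['tool_rot']).as_matrix(); print(R.round(3), o['q'].round(3),'yaw y',np.degrees(np.arctan2(R[1,1],R[0,1])))
E
python3 t.py
```

```text
z pct [0.14129921 0.14478133 0.14801049 0.15224024 0.15421543]
black box px ((215.88497924804688, 162.2256622314453), (32.39475631713867, 11.108672142028809), 3.8140745162963867)
ctr [[0.51230009 0.1760725  0.15      ]]
0.016446053866121583 177.93981962143894
0.048247794377430854 86.86682052949921
fork mean [ 0.07903698 -0.03645352] -24.760142758623424 202 rmax 0.3640009032320577 rear 31.356910786289813
[[-0.     0.269 -0.963]
 [ 0.002 -0.963 -0.269]
 [-1.    -0.002 -0.   ]] [-1.417  0.053  1.614 -0.     1.476 -0.119] yaw y -74.3687109484754
```

```bash
cat > t2.py <<'E'
from h import *
C=np.array([.4357,.1917]); a=np.load('pics/top0.npz'); im=a['im']
hsv=cv2.cvtColor(im,cv2.COLOR_BGR2HSV); m=cv2.inRange(hsv,(18,120,60),(35,255,255))
v,u=np.nonzero(m); Q=onz('top',np.c_[u,v],.112)[:,:2]-C; rr=np.hypot(*Q.T)
for s in(1,-1):
    f=Q[(rr>.070)&(rr<.11)&(s*Q[:,0]>0)]*s; r=cv2.minAreaRect((f*1e4).astype(np.float32)); g=f.mean(0)
    print(s,len(f),'mean dir',np.degrees(np.arctan2(g[1],g[0])),'rect',r,'ctr dir',np.degrees(np.arctan2(r[0][1],r[0][0])),'rmax',np.hypot(*f.T).max())
E
python3 t2.py
```

```text
1 171 mean dir -11.702537278923149 rect ((817.8267211914062, -160.42568969726562), (352.2132263183594, 295.85992431640625), 78.94957733154297) ctr dir -11.09827742517185 rmax 0.09879451894859938
-1 167 mean dir -12.550840255058551 rect ((751.4471435546875, -164.422607421875), (274.06243896484375, 150.6882781982422), 79.31424713134766) ctr dir -12.342255788959044 rmax 0.085019172446537
```

```bash
python3 -m handwheel '[0.6,0,-0.015,-0.013,-2,0,0, 0.6,0,-0.04,-0.033,-5,0,0, 0.6,0,-0.07,-0.058,-9,0,0, 0.6,0,-0.1,-0.083,-14,0,0, 0.6,0,-0.13,-0.108,-19,0,0, 0.6,0,-0.16,-0.133,-24,0,0, 0.6,0,-0.19,-0.158,-29,0,0, 0.6,0,-0.22,-0.183,-34,0,0, 0.6,0,-0.25,-0.208,-39,0,0, 0.6,0,-0.28,-0.233,-44,0,0, 0.6,0,-0.31,-0.258,-49,0,0, 0.6,0,-0.34,-0.283,-54,0,0]'
cat > g.py <<'E'
import sys
from h import *
from scipy.spatial.transform import Rotation as Ro
# args: target x y z yaw(deg of tool y)
T=np.array([float(x) for x in sys.argv[1:4]]); o=ctrl.get_obs(); R=Ro.from_rotvec(o['tool_rot']).as_matrix()
y=np.degrees(np.arctan2(R[1,1],R[0,1]))
print('pos',o['tool_pos'].round(4),'yaw',y.round(2),'open',o['opening'].round(4),'F',o['contact_force'].round(2),'t',o['t'])
print('shift',(R.T@(T-o['tool_pos'])).round(4),'turn x',-(float(sys.argv[4])-y).round(2) if len(sys.argv)>4 else '','\n',R.round(3))
E
python3 g.py .515 .176 .2 -4.5
```

```text
t: 1.1
tool_pos: [0.3494, -0.1963, 0.2309]
tool_rot: [1.464, 1.022, -1.463]
contact_force: [1.5, 0.4, 0.5]
opening: 0.051Traceback (most recent call last):
  File "g.py", line 7, in <module>
    print('pos',o['tool_pos'].round(4),'yaw',y.round(2),'open',o['opening'].round(4),'F',o['contact_force'].round(2),'t',o['t'])
                                                               ^^^^^^^^^^^^^^^^^^
AttributeError: 'float' object has no attribute 'round'
```

```bash
sed -i "s/o\['opening'\].round(4)/round(float(o['opening']),4)/" g.py; python3 g.py .515 .176 .2 -4.5
```

```text
pos [ 0.3494 -0.1963  0.2309] yaw -20.16 open 0.051 F [1.49 0.41 0.5 ] t 1.1
shift [ 0.0309  0.0271 -0.4066] turn x -15.66 
 [[ 0.     0.939 -0.345]
 [ 0.    -0.345 -0.939]
 [-1.     0.    -0.   ]]
```

```bash
python3 -m handwheel '[0.55,0,0.003,-0.037,-1,0,0, 0.55,0,0.006,-0.075,-3,0,0, 0.55,0,0.009,-0.112,-5,0,0, 0.55,0,0.012,-0.15,-7,0,0, 0.55,0,0.015,-0.188,-9,0,0, 0.55,0,0.018,-0.226,-11,0,0, 0.55,0,0.021,-0.264,-13,0,0, 0.55,0,0.024,-0.302,-14,0,0, 0.55,0,0.026,-0.34,-15.5,0,0, 0.55,0.01,0.027,-0.375,-15.5,0,0, 0.55,0.02,0.027,-0.395,-15.5,0,0, 0.55,0.031,0.027,-0.406,-15.5,0,0]' >/dev/null
python3 -m handwheel '[0.55,0,0,0,0,0,0, 0.55,0,0,0,0,0,0]'
python3 - <<'E'
from h import *
grab('top','top1');grab('side','side1')
a=cv2.imread('pics/side1.png')[150:330,200:400]; cv2.imwrite('pics/s1z.png',cv2.resize(a,None,fx=3.3,fy=3.3,interpolation=2))
E
python3 g.py .515 .176 .125 -4.5
```

```text
t: 2.27
tool_pos: [0.5151, 0.1731, 0.199]
tool_rot: [1.269, 1.17, -1.273]
contact_force: [0.5, -0.1, -0.6]
opening: 0.0471
pos [0.5159 0.1724 0.2007] yaw -4.9 open 0.0469 F [-0.11  0.37 -0.03] t 2.3667
shift [ 0.0757 -0.0013 -0.0035] turn x -0.4 
 [[ 0.     0.996 -0.085]
 [-0.    -0.085 -0.996]
 [-1.     0.     0.   ]]
```

View pics/s1z.png

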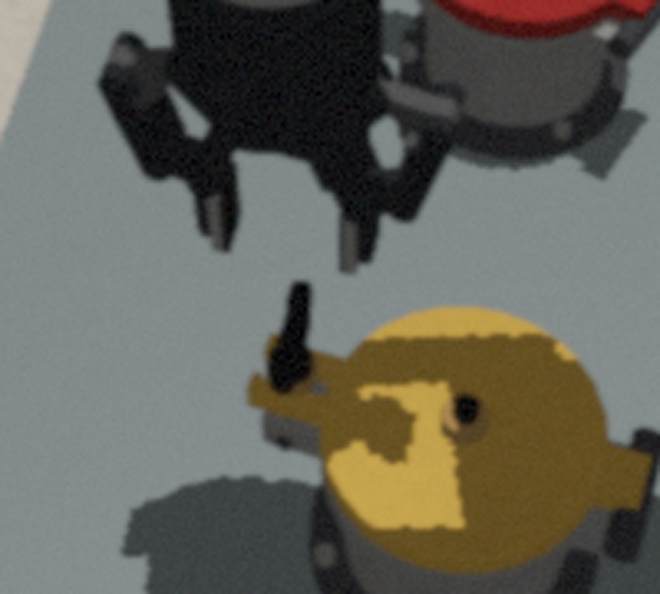

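View pics/top1.png

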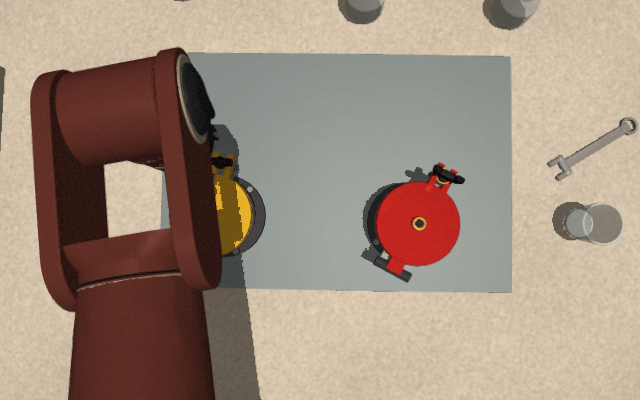

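The side view shows the fingers at (218,240) and (350,265) in the crop, straddling the bar at (292,330). The jaw line is square to the bar. I descend in two stages.

```bash
python3 -m handwheel '[0.55,0.015,-0.0005,-0.0025,0,0,0, 0.55,0.035,-0.0005,-0.0025,0,0,0, 0.55,0.053,-0.0005,-0.0025,0,0,0, 0.55,0.055,-0.0005,-0.0025,0,0,0, 0.55,0.055,-0.0005,-0.0025,0,0,0]'
python3 g.py .515 .176 .125 -4.5
python3 - <<'E'
from h import *
grab('side','side2')
a=cv2.imread('pics/side2.png')[150:330,200:400]; cv2.imwrite('pics/s2z.png',cv2.resize(a,None,fx=3.3,fy=3.3,interpolation=2))
E
python3 g.py .515 .176 .125 -4.5
```

```text
t: 2.78
tool_pos: [0.515, 0.1746, 0.1448]
tool_rot: [1.271, 1.168, -1.274]
contact_force: [0.2, 0.4, 0.5]
opening: 0.0469
pos [0.515  0.1746 0.1448] yaw -4.95 open 0.0469 F [0.21 0.36 0.54] t 2.7833
shift [ 0.0198 -0.0001 -0.0014] turn x -0.45 
 [[-0.002  0.996 -0.086]
 [-0.    -0.086 -0.996]
 [-1.    -0.002  0.001]]
pos [0.5159 0.1749 0.1462] yaw -4.93 open 0.0471 F [ 0.55  0.39 -0.28] t 2.8333
shift [ 0.0212 -0.001  -0.001 ] turn x -0.43 
 [[ 0.001  0.996 -0.086]
 [ 0.    -0.086 -0.996]
 [-1.     0.001 -0.   ]]
```

View pics/s2z.png

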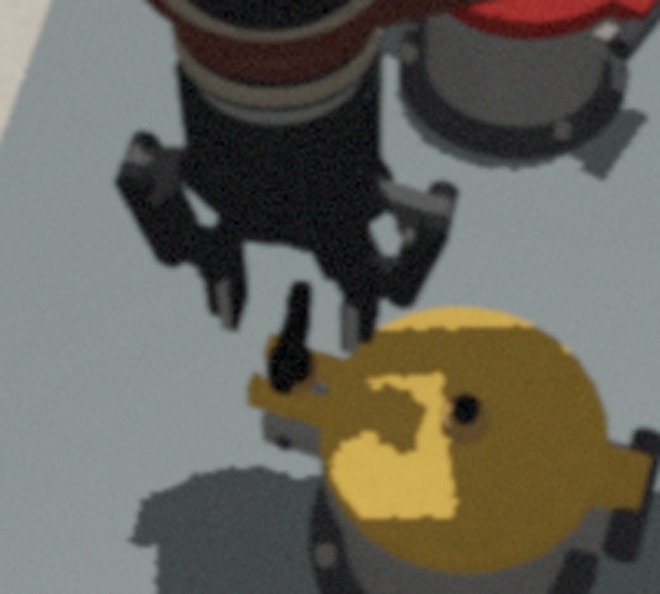

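The bar lies between the fingers with clear space on both sides, finger tips at (228,320) and (350,345). I descend the rest and close.

```bash
python3 -m handwheel '[0.55,0.01,0,-0.001,0,0,0, 0.55,0.019,0,-0.001,0,0,0, 0.55,0.019,0,-0.001,0,0,0, 0,0.019,0,-0.001,0,0,0, 0,0.019,0,-0.001,0,0,0, 0,0.019,0,-0.001,0,0,0, 0,0.019,0,-0.001,0,0,0, 0,0.019,0,-0.001,0,0,0,0,0.019,0,-0.001,0,0,0, 0,0.019,0,-0.001,0,0,0]' 30
python3 g.py .515 .176 .125 -4.5
```

```text
t: 3.67
tool_pos: [0.5164, 0.1766, 0.1268]
tool_rot: [1.273, 1.167, -1.27]
contact_force: [3.3, -0.2, 1.6]
opening: 0.0094
pos [0.5164 0.1766 0.1268] yaw -4.88 open 0.0094 F [ 3.28 -0.2   1.56] t 3.6667
shift [ 0.0018 -0.0013  0.0007] turn x -0.38 
 [[ 0.002  0.996 -0.085]
 [ 0.    -0.085 -0.996]
 [-1.     0.002 -0.   ]]
```

```bash
python3 -m handwheel '[0,-0.0005,0,0,-5,0,0, 0,-0.0011,0,0,-11,0,0, 0,-0.0018,0,0,-17,0,0, 0,-0.0025,0,0,-24,0,0, 0,-0.0031,0,0,-30,0,0, 0,-0.0031,0,0,-30,0,0]'
python3 g.py .515 .176 .130 85
```

```text
t: 4.17
tool_pos: [0.5167, 0.1766, 0.1301]
tool_rot: [0.88, 1.384, -0.877]
contact_force: [3.2, 0.5, -0.4]
opening: 0.0092
pos [0.5167 0.1766 0.1301] yaw 25.23 open 0.0092 F [ 3.23  0.47 -0.37] t 4.1667
shift [ 0.0001 -0.0018 -0.0002] turn x -59.77 
 [[ 0.003  0.905  0.426]
 [ 0.     0.426 -0.905]
 [-1.     0.003  0.001]]
```

```bash
python3 -m handwheel '[0,-0.0006,0,0,-6,0,0, 0,-0.0013,0,0,-12,0,0, 0,-0.0019,0,0,-18,0,0, 0,-0.0025,0,0,-24,0,0, 0,-0.0031,0,0,-30,0,0, 0,-0.0037,0,0,-36,0,0, 0,-0.0043,0,0,-42,0,0, 0,-0.005,0,0,-48,0,0, 0,-0.0056,0,0,-54,0,0, 0,-0.0062,0,0,-59,0,0, 0,-0.0062,0,0,-59,0,0]'
python3 g.py .515 .176 .130 85
python3 - <<'E'
from h import *
grab('side','side3'); grab('top','top3')
a=cv2.imread('pics/side3.png')[150:330,200:400]; cv2.imwrite('pics/s3z.png',cv2.resize(a,None,fx=3.3,fy=3.3,interpolation=2))
E
```

```text
t: 5.08
tool_pos: [0.5172, 0.1771, 0.1363]
tool_rot: [0.082, 1.565, -0.079]
contact_force: [5.9, 2.5, -1.1]
opening: 0.0093
pos [0.5172 0.1771 0.1363] yaw 84.12 open 0.0093 F [ 5.93  2.48 -1.14] t 5.0833
shift [ 0.0063 -0.0014 -0.0021] turn x -0.88 
 [[ 0.004  0.102  0.995]
 [ 0.002  0.995 -0.102]
 [-1.     0.002  0.004]]
```

View pics/s3z.png

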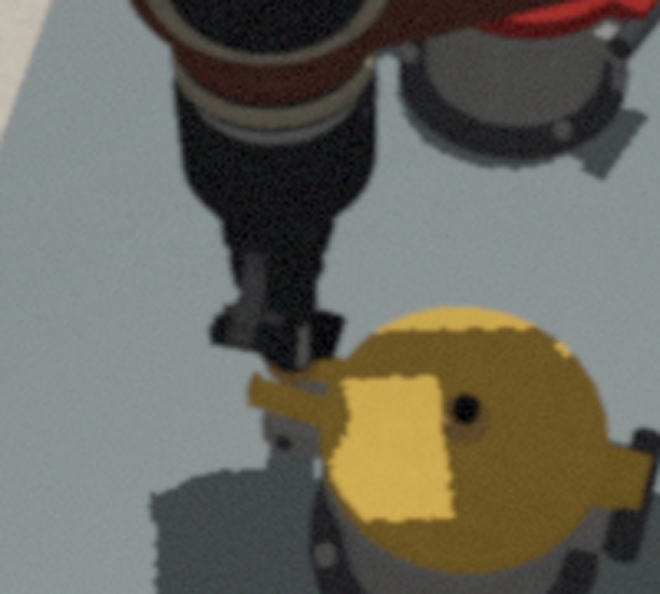

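The bar is now radial (tool yaw went from -4.9° to 84.1°, about 89°, rise 9.5 mm) and the nut is still gripped. Next I open, lift, and look.

```bash
python3 -m handwheel '[0.4,0,0,0,0,0,0, 0.4,0,0,0,0,0,0, 0.4,0,0,0,0,0,0, 0.4,-0.015,0,0,0,0,0, 0.4,-0.035,0,0,0,0,0, 0.4,-0.055,0,0,2,0,0, 0.4,-0.055,0,-0.02,5,0,0, 0.4,-0.055,0,-0.042,5,0,0, 0.4,-0.055,0,-0.042,5,0,0]'
python3 g.py .473 .1843 .133 78.7
python3 - <<'E'
from h import *
grab('side','side4')
a=cv2.imread('pics/side4.png')[150:330,200:400]; cv2.imwrite('pics/s4z.png',cv2.resize(a,None,fx=3.3,fy=3.3,interpolation=2))
E
```

```text
t: 5.93
tool_pos: [0.4712, 0.1812, 0.1903]
tool_rot: [0.149, 1.568, -0.149]
contact_force: [0.2, -0.5, -0.6]
opening: 0.0341
pos [0.4712 0.1812 0.1903] yaw 79.14 open 0.0341 F [ 0.21 -0.55 -0.61] t 5.9333
shift [0.0573 0.0035 0.0013] turn x 0.44 
 [[-0.002  0.188  0.982]
 [ 0.     0.982 -0.188]
 [-1.    -0.    -0.002]]
```

View pics/s4z.png

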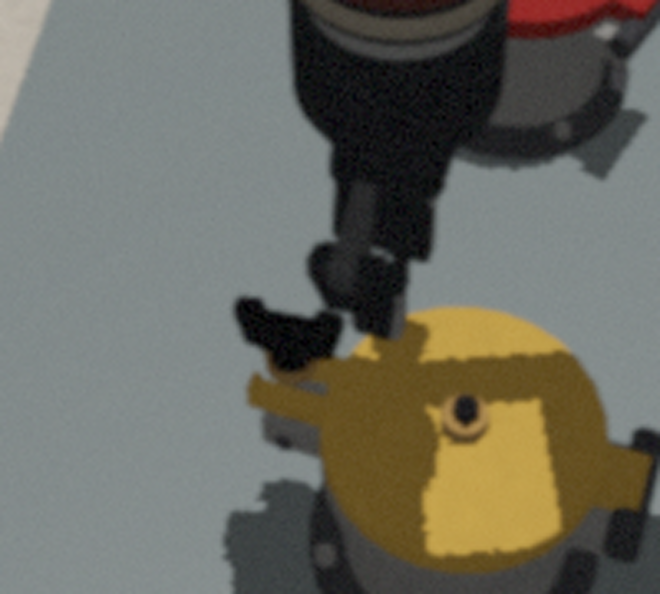

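The nut bar at (240,305)-(335,325) now points radially, with the bolt upright. The fingers are inward of it. I close them, descend beside the bar's inner end, and push outward.

```bash
python3 -m handwheel '[0,0,0.003,-0.001,0,0,0, 0,0,0.003,-0.001,0,0,0, 0,0,0.003,-0.001,0,0,0, 0,0,0.003,-0.001,0,0,0, 0,0.02,0.003,-0.001,0,0,0, 0,0.04,0.003,-0.001,0,0,0, 0,0.055,0.003,-0.001,0,0,0, 0,0.055,0.003,-0.001,0,0,0]'
python3 g.py .473 .1843 .133 78.7
python3 - <<'E'
from h import *
grab('side','side5')
a=cv2.imread('pics/side5.png')[150:330,200:400]; cv2.imwrite('pics/s5z.png',cv2.resize(a,None,fx=3.3,fy=3.3,interpolation=2))
E
```

```text
t: 6.65
tool_pos: [0.4713, 0.1833, 0.1316]
tool_rot: [0.148, 1.573, -0.151]
contact_force: [-0.2, -0.6, -0.7]
opening: -0.0001
pos [0.4713 0.1833 0.1316] yaw 79.11 open -0.0001 F [-0.19 -0.59 -0.66] t 6.65
shift [-0.0014  0.0013  0.0014] turn x 0.41 
 [[-0.007  0.189  0.982]
 [-0.002  0.982 -0.189]
 [-1.    -0.003 -0.007]]
```

View pics/s5z.png

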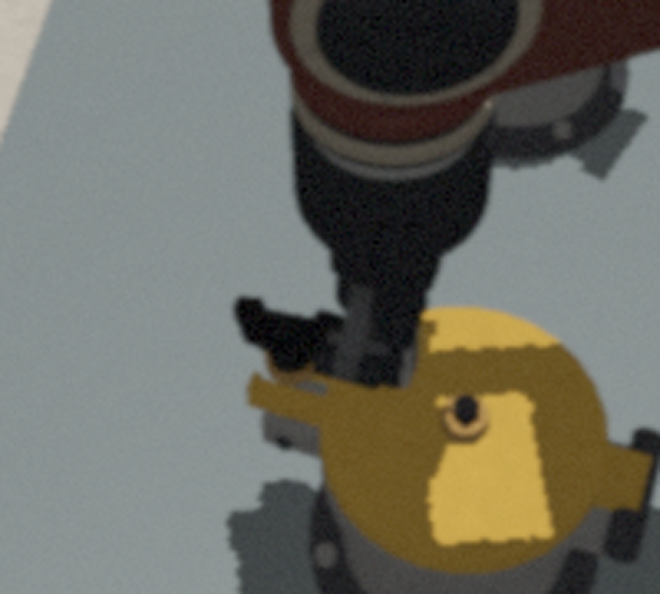

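Fingers are down inside the bar's inner end, clear of the lid. I push slowly.

```bash
python3 -m handwheel '[0,0,0.001,0.006,0,0,0, 0,0,0.001,0.012,0,0,0, 0,0,0.001,0.018,0,0,0, 0,0,0.001,0.024,0,0,0, 0,0,0.001,0.028,0,0,0, 0,0,0.001,0.028,0,0,0]'
python3 - <<'E'
from h import *
print(ctrl.get_obs()['contact_force'])
grab('side','side6')
a=cv2.imread('pics/side6.png')[150:330,200:400]; cv2.imwrite('pics/s6z.png',cv2.resize(a,None,fx=3.3,fy=3.3,interpolation=2))
E
```

```text
t: 7.2
tool_pos: [0.5025, 0.1795, 0.1362]
tool_rot: [0.15, 1.564, -0.149]
contact_force: [0.3, 0.2, 0.3]
opening: -0.0
[0.28536855 0.19328433 0.31853585]
```

View pics/s6z.png

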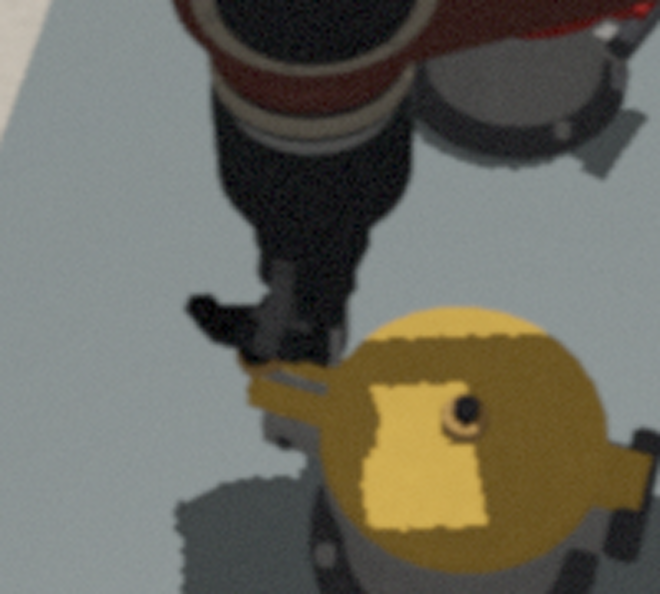

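The bolt is leaning out, with the washer past the fork tips at (250,365). I push on.

```bash
python3 -m handwheel '[0,0,0,0.006,0,0,0, 0,0,0,0.012,0,0,0, 0,0,0,0.018,0,0,0, 0,0,0,0.024,0,0,0, 0,0,0,0.03,0,0,0, 0,0,0,0.036,0,0,0, 0,0,0,0.042,0,0,0, 0,0,0,0.042,0,0,0, 0,0,0,0.042,0,0,0]'
python3 - <<'E'
from h import *
print(ctrl.get_obs()['contact_force'])
grab('side','side7')
a=cv2.imread('pics/side7.png')[150:330,200:400]; cv2.imwrite('pics/s7z.png',cv2.resize(a,None,fx=3.3,fy=3.3,interpolation=2))
E
```

```text
t: 8.0
tool_pos: [0.5428, 0.1717, 0.1356]
tool_rot: [0.149, 1.566, -0.149]
contact_force: [-1.4, 0.0, 0.4]
opening: -0.0002
[-1.35466704  0.02145227  0.40994291]
```

View pics/s7z.png

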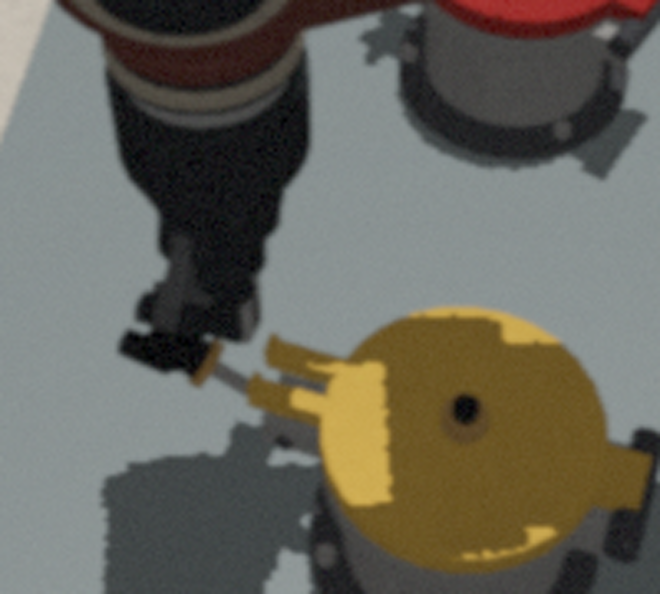

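```bash
python3 -m handwheel '[0,0,0,0.006,0,0,0, 0,0,0,0.012,0,0,0, 0,0,0,0.018,0,0,0, 0,0,0,0.024,0,0,0, 0,0,0,0.03,0,0,0, 0,0,0,0.03,0,0,0, 0,0,0,0.03,0,0,0]'
python3 - <<'E'
from h import *
print(ctrl.get_obs()['contact_force'])
grab('side','side8')
a=cv2.imread('pics/side8.png')[150:330,200:400]; cv2.imwrite('pics/s8z.png',cv2.resize(a,None,fx=3.3,fy=3.3,interpolation=2))
E
```

```text
t: 8.63
tool_pos: [0.5723, 0.166, 0.1355]
tool_rot: [0.149, 1.566, -0.149]
contact_force: [0.0, 0.0, 0.3]
opening: -0.0
[0.03555656 0.03750222 0.26249064]
```

View pics/s8z.png

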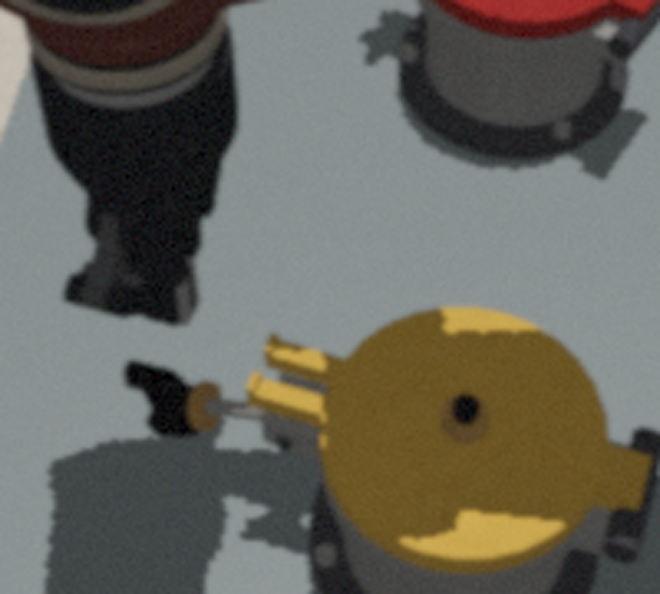

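The bolt has dropped clear of the fingers: washer at (205,405), nut at (165,400), hanging out. I lift away and check.

```bash
python3 -m handwheel '[0,-0.025,0,0,0,0,0, 0,-0.06,0,0,0,0,0, 0,-0.1,0,0,0,0,0, 0,-0.13,0,0.02,0,0,0, 0,-0.15,-0.02,0.05,0,0,0, 0,-0.15,0.02,0.09,0,0,0, 0,-0.15,0.05,0.11,0,0,0, 0,-0.15,0.05,0.11,0,0,0, 0,-0.15,0.05,0.11,0,0,0, 0,-0.15,0.05,0.11,0,0,0]'
python3 - <<'E'
from h import *
im,d=grab('side','side9')
cv2.imwrite('pics/s9z.png',cv2.resize(im[220:360,220:420],None,fx=3.8,fy=3.8,interpolation=2))
v,u=np.mgrid[200:360,220:420];v=v.ravel();u=u.ravel();P=ondepth('side',np.c_[u,v],d[v,u])
C=np.array([.4357,.1917]);th=np.radians(-11.3);U=np.array([np.cos(th),np.sin(th)])
rd=(P[:,:2]-C)@U;tt=(P[:,:2]-C)@np.array([-U[1],U[0]])
k=(rd>.105)&(rd<.19)&(abs(tt)<.03)&(P[:,2]>.02)&(P[:,2]<.2)&(d[v,u]>0)
print(k.sum(),'rad',np.percentile(rd[k],[2,50,98]),'tan',np.percentile(tt[k],[2,50,98]),'z',np.percentile(P[k,2],[2,50,98]))
# bolt axis from inner (shaft) points
k2=(rd>.135)&k; m=[rd[k2].mean()-.082,P[k2,2].mean()-.075]; print('lean approx',np.arctan2(*m))
E
```

```text
t: 9.52
tool_pos: [0.6889, 0.1946, 0.2847]
tool_rot: [0.148, 1.568, -0.149]
contact_force: [0.0, 0.4, -0.8]
opening: 0.0001
493 rad [0.10939544 0.14385924 0.16866643] tan [-0.00599174  0.00509165  0.0125501 ] z [0.03297455 0.06536926 0.07542063]
lean approx 1.7815367440270522
```

View pics/s9z.png

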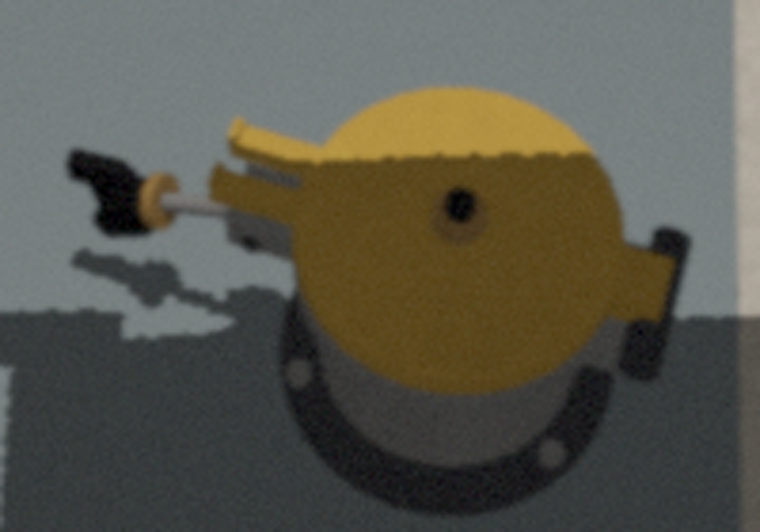

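The bolt hangs just below level (about 1.8 rad by depth, with the stop at 1.9). It is out of the slot, with the nut bar still in the swing plane (z 33–75 mm). The arm is clear, so I hand in.

```bash
python3 -c "
from station import ctrl
print(ctrl.get_obs()['contact_force']); print(ctrl.finish_job())"
```

```text
[-0.32242952 -0.29196071 -0.6161302 ]
the job is handed in; nothing more can be done
None
```

The yellow vessel is unfastened and I have handed the job in. No verdict was reported.

**What I did:** I gripped the wing nut across its bar and turned it about 89° anticlockwise, letting it rise about 9.5 mm as it turned. I then released it and pushed the bolt outward from inside with closed fingers until it fell over, and lifted the arm clear.

**Last checks:**
- **Bolt:** the side picture shows it out of the slotted fork and hanging just below level. Depth gave a lean of about 1.8 rad, a rough figure against the 1.9 stop.
- **Nut:** its bar still lies in the swing plane, so the quarter turn held. I judged this from the side picture and its depth, not by measuring the angle again.
- **Forces and time:** the contact readings I took were never above about 7 N, and the last was under 1 N with nothing touched. The arm finished at about 9.5 s.
- **Red vessel:** the fingers crossed above it on the way in, about 80 mm clear, and it was not touched.

No check failed. Tool position readings scattered by 1 to 2 mm.

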